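# Hang a module on the rail inside a control cabinet

### The arm

A 7-joint arm with a two-finger parallel gripper is mounted at the origin on the work surface. World frame = base frame: x ahead of the robot, y to its left, z up, the work surface at z = 0. Lengths are in m, angles in rad, forces in N, time in s.
With the tool pointing down it reaches from about 0.425 to 1.025 m from the base axis. Payload 3.6 kg.
Tool frame: the origin (TCP) lies at the very end of the fingers, on their centre line; the grasp point (between the pads) lies 19 mm behind it; z points along the fingers, y is the line along which they close (so a half turn about z gives the same grasp; the last joint's range is limited). The gripper opens to 85 mm and grips with 20 to 120 N. Pads are 22 mm wide; open, the fingers measure 114 mm over their backs; the gripper's body (76 mm by 85 mm) begins 54 mm behind the grasp point. The pads swing forward as they close: fully open they stand 13 mm farther back than shut.
Start: joints at [-1.349, 0.591, 0.048, 1.609, -0.033, 0.943, -0.034], TCP at [0.225, 0.689, 0.231] pointing down, gripper open.
Joint ranges: [-2.69, 2.69], [-0.47, 2.24], [-1.27, 1.36], [0.19, 2.51], [-1.53, 4.68], [0.08, 2.07], [-3.09, 3.09]. Speed limits (rad/s): [2.57, 2.57, 3.14, 3.14, 3.14, 3.14, 3.14].

### API

Orientations are given as [roll, pitch, yaw] about the fixed x, y, z axes, in that order (R = Rz(yaw) Ry(pitch) Rx(roll)).
In Python, from rig import readout, cams, bot gives the robot as it stands. The module is installed in compiled form; this text tells all that it offers.
- The arm moves only by the tool carry_out, never from a script. Its argument "rows" is text: rows parted by semicolons, each of 7 numbers parted by spaces: the turn, a rotation vector about the tool's x, y, z in rad, then the shift along the tool's x, y, z in mm, then the opening, from -1 (shut) to 1 (fully open), so that 0 is half open. A call has 1 to 5 rows; each row shifts and turns the commanded pose from where the row before left it, along the tool's axes as they then stand; what a row does not reach is not made up. A row lasts 1/12 s, in which the tool goes at most 41.7 mm and 7.16 degrees, less where a joint would pass 70% of its speed; a pose out of reach is approached as far as the arm can. A call is refused whole if a number of a shift passes 41.7 or a number of a turn 0.125, either way. A call with a gripper value outside its range is refused whole. The fingers move at their own pace and stop on an object; the grip force is fixed at half the most. Time passes only in rows, so rows that do not move let the fingers close. It gives the time, the measured TCP pose, the force, the opening and the grip force at its end, in the units of the state.
- readout.read_state(): the state, without advancing time (a new reading comes with each control period).
- cams.get_image(name): name is "side" or "top" or "wrist"; returns (picture, depth): 420x560x3 uint8, blue, green, red; 420x560 float32, m along the optical axis (not along the pixel's ray), 0 where there is no reading.
- cams.camera_params(name): a dict with "K" (3x3 intrinsics, pixels), "extrinsics" (4x4, takes a point from camera to world coordinates). Camera axes: x right, y down, z forward; pixel columns grow to the right and rows downward; lengths in m; the calibration is good to about 2 mm. The wrist camera is an equidistant fisheye: a pixel r from the principal point sees the ray r / f radians off the axis. A picture is of the moment at which its call begins: read the wrist's pose just before it. camera_params takes no time and is no camera call; for the wrist camera it gives the pose at the moment of the call.
- bot.sign_off(): hands the job in; it is judged then, once.
The state is a dict: "time": time; "q": joint angles; "dq": joint speeds; "joint_torque": joint torques, N m; "eef_pos": TCP position; "tcp_rot": TCP orientation; "force": force on the tool from outside, world axes, zero at the start; "torque": the same for the moment, N m; "grip_width": finger opening in m; "grasp_force": force on a finger pad.
Only numpy, scipy, OpenCV 4.12 (cv2) and the standard library are available. Lean on these libraries where they do the work, as an engineer would, in place of code of your own. Each camera call takes 0.05 s, during which the arm holds its last target. There are 200 camera calls.

### The job

Hang the grey rail module inside the small open control cabinet, on the free length of rail between the row of terminals and the end clamp: reach it in through the opening, hook its fixed lip over the rail's upper edge, then rock its lower end in and press gently until the orange catch snaps home and the module sits flat on the rail. Do not touch the cabinet's frame, walls or wiring ducts with the module or the gripper, never force the rail (a push of 10 N or so is plenty), and leave the other things on the bench where they lie.

Things in the scene. Friction and masses are not known exactly. Their poses are not given: they have to be found in the camera images.
- module: light grey rail module to hang, 36 (y) x 90 (x) x 70 mm deep, 0.1-0.2 kg, stands on its back on the bench, dark nose up. Origin: centre of its seating face, which comes to lie on the rail's front; on the bench 8 mm up. z out of its front, x to its top (hook) end, y along the rail. Hung home, its axes agree with the cabinet's and its origin lies on the rail's front face, with 1 mm play in x
- nose (a point): centre of the module's dark front face, (0, 0, 62) mm in the module's frame. Nose x -22.5 to 22.5, z 44 to 62; grey body x -45 to 45, z 0 to 44; both y -18 to 18, flush flat sides, good to grip across y. An orange stripe on the front marks the lower (catch) end
- hook (a point): edge of the module's fixed hook tongue, (14.4, 0, -6.1) mm in its frame. The tongue, 2.6 mm thick, over the whole width, reaches from the recess wall at x 18.3 in to x 14; its front slopes from z -3.3 at the wall to -4.9. Ends of the housing reach back to z -8, at x 18.3 to 45 and x -45 to -23 (skirts to -18.5). With the catch end raised 12 to 18 deg it slips behind the rail's upper flange, moving to -x
- catch (a joint): orange spring catch at the module's lower end, slides along its x: 0 m = out (also when free), up to 0.0045 pushed back. Nose at x -14, z -4 to -2.8, sloping to x -17, z -7.7. Pressed over the rail's lower flange it gives way about 3 mm (1.8 N + 0.45 N/mm; takes 3 to 10 N of pressing) and springs out behind it once the seating face is within 0.8 mm of the rail
- cabinet: open grey steel control cabinet on a stand, fixed, tipped 20 deg from lying flat: its top end is the higher one, away from the robot. Outside 200 (x) x 280 (y) x 100 mm deep (z). Origin: centre of the outside of its back; x up the slope to its top, y along the rail, z out of the opening. Grey wiring ducts to z 40 fill x 66 to 90 and -90 to -66
- opening (a point): centre of the cabinet's opening, (0, 0, 100) mm in its frame; the opening in the front frame (z 98 to 100) is x -80 to 80, y -120 to 120
- slot (a point): (0, 10, 30) mm in the cabinet: middle of the free rail. Bright zinc top-hat rail along y, centred at x 0, 35 mm wide; flanges 12.5 to 17.5 mm from its middle, 2 mm thick, 13 mm free behind, open channel between. It is on depth-adjustable brackets: its front face lies somewhere from z 27.5 to 32.5, not measured, to be felt. Rigid; its contacts together must stay under 40 N
- terminals (a point): (0, -60, 30) mm in the cabinet: inner end of the row of terminals on the rail (y -112 to -60, x -26 to 26, 42 mm above the rail's face). At the other end of the free rail an end clamp, y 80 to 90, x -24 to 24, 32 mm above the rail's face
- stand: plywood stand that carries cabinet and rail, 196 x 260 mm, fixed; origin on the bench, 42 mm below the cabinet's origin, z up
- relay: blue rail relay, 18 x 90 x 70 mm, loose, standing on its back: not to be used; origin 8 mm above the bench
- meter: yellow multimeter lying face up, 150 x 78 x 40 mm, loose; origin under its middle
- tester: green and black hand tester, 110 x 60 x 32 mm, loose; origin under its middle
- driver: screwdriver, 190 mm long, loose; lies along its x
- cap: small red screw cap, 34 mm across, 28 mm high, loose; origin under its middle
- reel: small metal wire reel, 54 mm across, 30 mm high, loose; origin under its middle
Things that resemble listed ones, but are neither listed nor needed, are in the scene too. There is more than one size of the module; the one meant has the size given above.

How it is judged:
On the way:
1. the module is hooked on: its hook tongue lies behind the rail's upper flange, in the free length of rail, while its catch end is still raised (tilted over 4 degrees) (x of hook in the frame of cabinet between 0.0085 and 0.0155 m and y of hook in the frame of cabinet between -0.045 and 0.065 m and z of hook in the frame of cabinet between 0.018 and 0.029 m and angle between the z axis of module and the z axis of cabinet, either way round between 0.07 and 0.45 rad), for 0.1 s.
At the end, for the whole second after the job is handed in: the module sits snapped on the free length of rail, at rest: origin within 2.5 mm of the rail's middle (cabinet x), cabinet y -42 to 62 mm and z 26.2 to 33.4 mm, flat within 4 deg (z axes) and square within 5 deg (x axes), the catch sprung out again (under 1.6 mm) (x of module in the frame of cabinet between -0.0025 and 0.0025 m and y of module in the frame of cabinet between -0.042 and 0.062 m and z of module in the frame of cabinet between 0.0262 and 0.0334 m and angle between the z axis of module and the z axis of cabinet, either way round below 0.07 rad and angle between the x axis of module and the x axis of cabinet, either way round below 0.09 rad and value of joint catch below 0.0016 m and linear speed of module below 0.01 m/s and angular speed of module below 0.1 rad/s); the robot touches nothing.
It fails at once if the cabinet's frame, walls or ducts are touched (over 1 N) by the module or the robot (contact force between cabinet and anything else above 1 N).
It fails at once if the rail, cabinet or stand is loaded with more than 40 N (all contacts added up) (contact force between stand and anything else above 40 N).
It fails at once if another loose thing on the bench is shifted by more than 20 mm (distance of any of relay, meter, tester, driver, cap, reel from where it was at the start of the episode above 0.02 m).
It also fails if it takes over 58 s, if anything falls off the work surface, if the arm or the gripper's body presses on something with over 40 N, if the wrist force passes 120 N, or if a joint passes its speed limit or range.

## Working session

There is one attempt and no reset: what is moved stays moved. The work goes in short steps, Python scripts to look and compute and a tool call to move; the robot and the scene stay as the last step left them, time stands still between calls to the robot, and variables do not carry over. Pictures are saved under pics/ and viewed, at most 10 in all, crops included, and the job is handed in when it is done.

Besides the shell and the picture viewer there is one more tool, called after "Call:" by a JSON object that holds its "api" and its "payload", one argument or row to a line. carry_out: Moves the arm, as the interface text tells. Its arguments: {"type":"object","properties":{"rows":{"type":"string"}},"required":["rows"]}

```bash
mkdir -p pics
python3 - <<'E'
from rig import readout,cams,bot
import cv2,numpy as np
for n in("top","side"):
    p,d=cams.get_image(n); cv2.imwrite(f"pics/{n}0.png",p); np.save(f"pics/{n}0.npy",d)
    c=cams.camera_params(n); np.savez(f"pics/{n}c.npz",**{k:np.array(c[k]) for k in("K","extrinsics")}); print(n,c)
print(readout.read_state())
E
```

```text
top {'K': array([[407.81934407,   0.        , 277.67805674],
       [  0.        , 407.81934407, 210.21979416],
       [  0.        ,   0.        ,   1.        ]]), 'extrinsics': array([[ 0.01914561, -0.99345927,  0.11257052,  0.41964983],
       [-0.99981174, -0.01866907,  0.00528595,  0.0458789 ],
       [-0.00314978, -0.11265053, -0.99362968,  1.27154786],
       [ 0.        ,  0.        ,  0.        ,  1.        ]])}
side {'K': array([[523.82537799,   0.        , 277.23787847],
       [  0.        , 523.82537799, 205.41038778],
       [  0.        ,   0.        ,   1.        ]]), 'extrinsics': array([[ 9.47573979e-01, -2.21104147e-01,  2.30687038e-01,
         2.43763600e-01],
       [-3.19535410e-01, -6.57531045e-01,  6.82312280e-01,
        -9.16163009e-01],
       [ 8.21814526e-04, -7.20254039e-01, -6.93709913e-01,
         1.08249933e+00],
       [ 0.00000000e+00,  0.00000000e+00,  0.00000000e+00,
         1.00000000e+00]])}
{'time': 0.1, 'q': array([-1.34848736,  0.59204803,  0.04831859,  1.60968739, -0.03327601,
        0.9426922 , -0.03369325]), 'dq': array([-0.00018421, -0.00109914, -0.00177955, -0.0045951 , -0.00024383,
        0.0015413 ,  0.00034486]), 'joint_torque': array([ 4.58825860e-03, -5.50000584e+01,  1.55348539e+00, -1.98822123e+01,
        9.74705064e-03,  3.85792766e-03, -2.98543569e-06]), 'eef_pos': array([0.22494948, 0.68844105, 0.23024321]), 'tcp_rot': array([-3.13956710e+00,  1.42259163e-04,  2.82587331e+00]), 'force': array([-0.6245071 , -0.27255548, -0.25568427]), 'torque': array([ 0.0514251 ,  0.01205428, -0.01918406]), 'grasp_force': 0.0, 'grip_width': 0.0855003141923513}
```

View pics/top0.png

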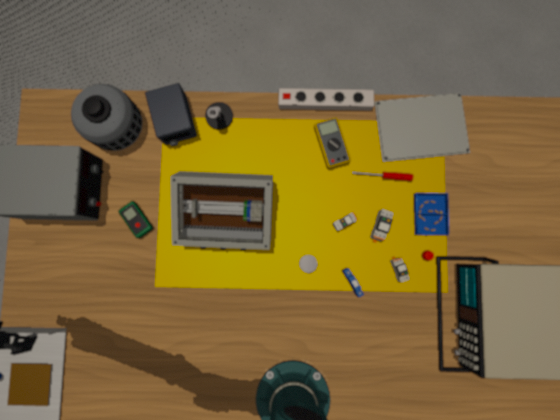

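View pics/side0.png

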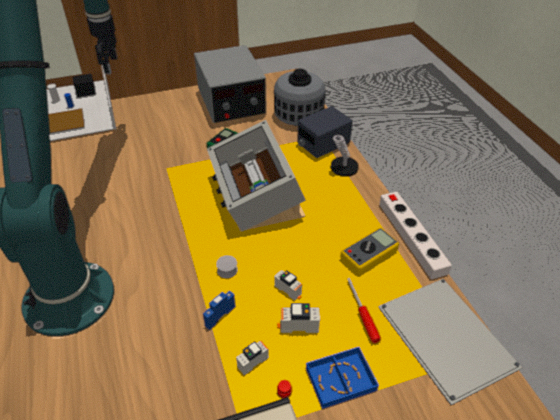

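The top view shows three grey modules, at (344,222), (383,225) and (400,269), the blue relay at (353,282), and the cabinet at (224,212). I'll enlarge the crops and measure each module to find the 36x90 one.

```bash
cat > h.py <<'E'
import numpy as np,cv2
def cloud(n,tag="0"):
    d=np.load(f"pics/{n}{tag}.npy"); c=np.load(f"pics/{n}c.npz"); K=c["K"];T=c["extrinsics"]
    v,u=np.mgrid[:d.shape[0],:d.shape[1]]
    P=np.stack([(u-K[0,2])/K[0,0]*d,(v-K[1,2])/K[1,1]*d,d],-1)@T[:3,:3].T+T[:3,3]
    P[d==0]=np.nan
    return P
E
python3 - <<'E'
from h import *
t=cv2.imread("pics/top0.png"); s=cv2.imread("pics/side0.png")
a=cv2.resize(t[195:295,325:435],None,fx=5,fy=5,interpolation=cv2.INTER_CUBIC)[:,:550]
b=cv2.resize(t[165:255,165:280],None,fx=2.1,fy=2.1,interpolation=cv2.INTER_CUBIC)
c=cv2.resize(s[255:375,230:330],None,fx=2.4,fy=2.4,interpolation=cv2.INTER_CUBIC)
o=np.zeros((500,800,3),np.uint8);o[:500,:550]=a;o[:b.shape[0],555:555+b.shape[1]]=b[:,:245];o[200:200+c.shape[0],555:555+c.shape[1]]=c
cv2.imwrite("pics/crop0.png",o)
for n,cs in(("top",[(344,222),(383,225),(400,269)]),("side",[(288,284),(300,319),(252,356)])):
    P=cloud(n)
    for u,v in cs:
        q=P[v-30:v+30,u-30:u+30].reshape(-1,3); ctr=P[v,u]; 
        q=q[(q[:,2]>.02)&(np.linalg.norm(q[:,:2]-ctr[:2],axis=1)<.06)]
        r=cv2.minAreaRect(q[:,:2].astype(np.float32)*1000); print(n,(u,v),len(q),np.round(r[0],1),np.round(r[1],1),r[2],"zmax",np.nanpercentile(q[:,2],[50,95,99]))
E
```

```text
top (344, 222) 215 [ 530.3 -152.3] [27.6 69.5] 29.412078857421875 zmax [0.04801897 0.05706086 0.05813761]
top (383, 225) 450 [ 520.6 -263.3] [37.3 90.3] 71.0622787475586 zmax [0.05424215 0.07230284 0.07465423]
top (400, 269) 275 [ 386.8 -318.6] [69.7 29.6] 19.879507064819336 zmax [0.04238116 0.05577789 0.05720817]
side (288, 284) 400 [ 530.4 -154.2] [32.3 70.9] 28.164066314697266 zmax [0.04070597 0.05545379 0.05727581]
side (300, 319) 872 [ 520.6 -265.3] [40.7 89.4] 71.04460906982422 zmax [0.05199159 0.07182746 0.07304413]
side (252, 356) 536 [ 386.9 -319.7] [70.4 32.3] 19.67151641845703 zmax [0.0405757  0.05612632 0.05749873]
```

View pics/crop0.png

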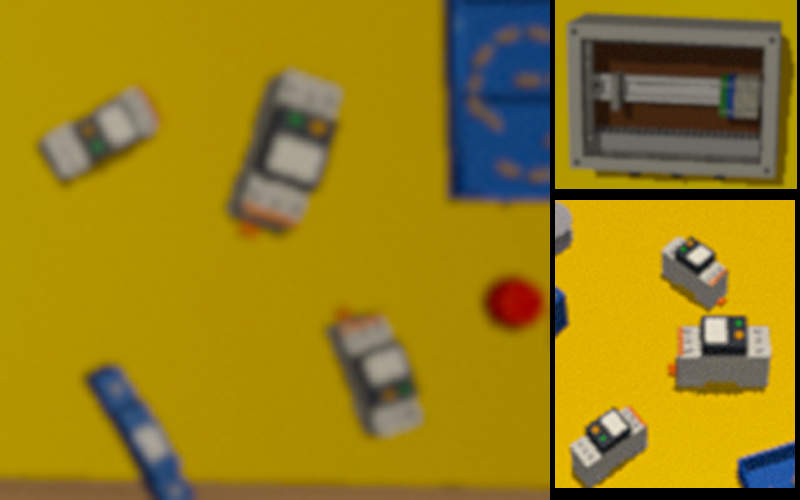

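The only one that fits is the module at (383,225). It measures 37x90 mm and 72 mm high; the other two are about 28x70x57. In the crop its orange stripe and catch face the robot, so module yaw is about -19°. Next I'll measure the cabinet.

```bash
cat >> h.py <<'E'
from scipy.spatial.transform import Rotation as Ro
def Rc(yaw): return (Ro.from_euler('z',yaw)*Ro.from_euler('y',-20,degrees=True)).as_matrix()
E
python3 - <<'E'
from h import *
from scipy.optimize import minimize
for n,(u,v) in(("top",(224,212)),("side",(254,172))):
    P=cloud(n)[v-60:v+60,u-65:u+65].reshape(-1,3); P=P[~np.isnan(P[:,0])]
    c=np.array([.56,.14]); yaw=0
    for it in range(6):
        L=(P-[*c,.042])@Rc(yaw)
        m=(abs(L[:,2]-.1)<.006)&(abs(L[:,0])<.115)&(abs(L[:,1])<.155)
        r=cv2.minAreaRect((L[m][:,:2]*1000).astype(np.float32))
        a=r[2]; s=r[1]
        if a>45:a-=90;s=s[::-1]
        yaw+=np.radians(a); c=c+ (Rc(yaw)@np.array([r[0][0]/1000,r[0][1]/1000,0]))[:2]
    # refine z plane
    A=np.c_[L[m][:,:2],np.ones(m.sum())]; k=np.linalg.lstsq(A,L[m][:,2],rcond=None)[0]
    print(n,c,np.degrees(yaw),s,"plane",k,m.sum())
    # inner opening edges
    L=(P-[*c,.042])@Rc(yaw); F=L[abs(L[:,2]-.1)<.006]
    for ax,o in((0,1),(1,0)):
        g=F[abs(F[:,o])<(.1 if ax==0 else .06)][:,ax]; print(" outer",np.percentile(g,[.5,99.5]),"inner",g[g<0].max(),g[g>0].min())
    R=L[(abs(L[:,0])<.0165)&(abs(L[:,0])>.0135)&(L[:,1]>-.03)&(L[:,1]<.05)]; print(" rail z",np.percentile(R[:,2],[5,25,50,75,95]))
    R=L[(abs(L[:,2]-.03)<.006)&(L[:,1]>-.04)&(L[:,1]<.06)&(abs(L[:,0])<.04)]; print(" rail x",np.percentile(R[:,0],[1,50,99]))
E
```

```text
top [0.57025776 0.21234717] -1.425689697265625 (201.7374267578125, 280.69256591796875) plane [ 0.00027916 -0.00115757  0.09890869] 2293
 outer [-0.10012369  0.10053485] inner -0.0780489296293796 0.07847884582251854
 outer [-0.14012437  0.13958238] inner -0.11915970048675115 0.11807142055571913
 rail z [0.00135622 0.00578826 0.02920456 0.03221822 0.03495779]
 rail x [-0.01737648 -0.00979574  0.01777554]
side [0.57058805 0.21231106] -1.294830322265625 (200.77743530273438, 290.1609802246094) plane [-0.00087007 -0.00072729  0.09916575] 1640
 outer [-0.09962679  0.09990657] inner -0.07827259814018946 0.0791483880119697
 outer [-0.14448393  0.14233201] inner -0.11523506416586471 0.11311708795760912
 rail z [0.02693327 0.02981343 0.03173692 0.03305116 0.03465541]
 rail x [-0.01728175  0.01081136  0.01758951]
```

Both cameras agree on the cabinet: origin about (0.5704, 0.2123, 0.042), yaw -1.4°, rail near z 30–32 mm. Next I move over the module. The tool's x axis is already nearly along the module's -x.

Call:
{"api": "carry_out", "payload": {
  "rows": "0 0 0 -23.3 -23.2 -0.7 1;0 0 0 -23.3 -23.2 -0.7 1;0 0 0 -23.3 -23.2 -0.7 1;0 0 0 -23.3 -23.2 -0.7 1;0 0 0 -23.3 -23.2 -0.7 1"
}}

```text
time: 0.52
eef_pos: [0.3002, 0.5409, 0.2343]
tcp_rot: [-3.141, 0.0, 2.826]
force: [0.6, 0.1, 0.7]
grip_width: 0.0851
grasp_force: 0.0
```

Call:
{"api": "carry_out", "payload": {
  "rows": "0 0 0 -23.3 -23.2 -0.7 1;0 0 0 -23.3 -23.2 -0.7 1;0 0 0 -23.3 -23.2 -0.7 1;0 0 0 -23.3 -23.2 -0.7 1;0 0 0 -23.3 -23.2 -0.7 1"
}}

```text
time: 0.93
eef_pos: [0.3749, 0.3945, 0.2381]
tcp_rot: [-3.141, -0.0, 2.826]
force: [1.7, -0.1, -0.2]
grip_width: 0.0852
grasp_force: 0.0
```

Call:
{"api": "carry_out", "payload": {
  "rows": "0 0 0 -23.3 -23.2 -0.7 1;0 0 0 -23.3 -23.2 -0.7 1;0 0 0 -23.3 -23.2 -0.7 1;0 0 0 -23.3 -23.2 -0.7 1;0 0 0 -23.3 -23.2 -0.7 1"
}}

```text
time: 1.35
eef_pos: [0.4495, 0.2482, 0.2416]
tcp_rot: [-3.141, -0.0, 2.826]
force: [0.6, 0.4, -0.3]
grip_width: 0.0857
grasp_force: 0.0
```

Call:
{"api": "carry_out", "payload": {
  "rows": "0 0 0 -15 -31 6 1;0 0 0 -15 -31 6 1;0 0 0 -15 -31 6 1;0 0 0 -15 -31 6 1;0 0 0 -15 -31 6 1"
}}

```text
time: 1.77
eef_pos: [0.4722, 0.0775, 0.2114]
tcp_rot: [-3.141, -0.0, 2.826]
force: [1.1, 0.0, 1.1]
grip_width: 0.0854
grasp_force: 0.0
```

Call:
{"api": "carry_out", "payload": {
  "rows": "0 0 0 -15 -31 6 1;0 0 0 -15 -31 6 1;0 0 0 -15 -31 6 1;0 0 0 -15 -31 6 1;0 0 0 -15 -31 6 1"
}}

```text
time: 2.18
eef_pos: [0.4953, -0.093, 0.1814]
tcp_rot: [-3.142, -0.0, 2.826]
force: [0.4, -0.3, -0.4]
grip_width: 0.0851
grasp_force: 0.0
```

Call:
{"api": "carry_out", "payload": {
  "rows": "0 0 0.015 -15.4 -31 12;0 0 0 0 0 0 1"
}}

```text
schema error: expected 7 numbers
```

Call:
{"api": "carry_out", "payload": {
  "rows": "0 0 0 -15.4 -31 12 1;0 0 0 -15.4 -31 12 1;0 0 0 -15.4 -31 12 1;0 0 0 -15.4 -31 12 1;0 0 0.015 -15.4 -31 12 1"
}}

```text
time: 2.6
eef_pos: [0.5204, -0.2643, 0.1209]
tcp_rot: [3.141, -0.001, 2.811]
force: [0.9, -0.2, -0.6]
grip_width: 0.0853
grasp_force: 0.0
```

Run:
```python
from rig import readout,cams
import cv2,numpy as np
s=readout.read_state(); c=cams.camera_params("wrist"); p,d=cams.get_image("wrist"); cv2.imwrite("pics/w1.png",p); np.save("pics/w1.npy",d); print(s["eef_pos"],s["tcp_rot"]); print(c)
np.savez("pics/w1c.npz",K=c["K"],extrinsics=c["extrinsics"])
```

```text
[ 0.52044057 -0.26425987  0.12089314] [ 3.14134860e+00 -6.08850815e-04  2.81057529e+00]
{'K': array([[325.1922621 ,   0.        , 282.48104605],
       [  0.        , 325.1922621 , 213.47659029],
       [  0.        ,   0.        ,   1.        ]]), 'extrinsics': array([[ 3.25832643e-01,  9.01377269e-01,  2.85222908e-01,
         4.46844841e-01],
       [ 9.45427452e-01, -3.10604630e-01, -9.84464150e-02,
        -2.39093314e-01],
       [-1.45804877e-04,  3.01734623e-01, -9.53391943e-01,
         2.62650450e-01],
       [ 0.00000000e+00,  0.00000000e+00,  0.00000000e+00,
         1.00000000e+00]])}
```

View pics/w1.png

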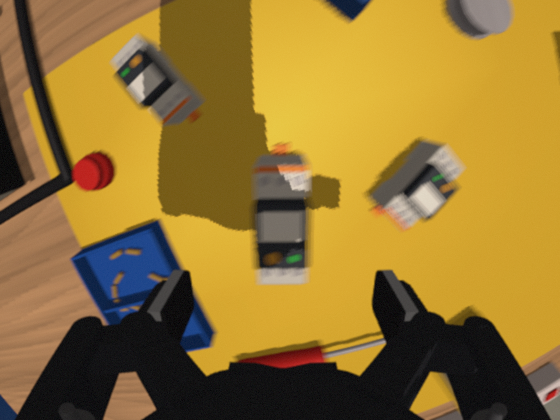

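The wrist view shows the module centred at column 281 between the fingers, orange catch end up at (280,150), and nothing in the way. A quick depth refinement, then I'll descend.

```bash
cat >> h.py <<'E'
def wcloud(d,c):
    K=c["K"];T=c["extrinsics"]; v,u=np.mgrid[:d.shape[0],:d.shape[1]]
    x=(u-K[0,2])/K[0,0];y=(v-K[1,2])/K[1,1];r=np.hypot(x,y)+1e-9;t=np.tan(r)/r
    return np.stack([x*t*d,y*t*d,d],-1)@T[:3,:3].T+T[:3,3]
E
python3 - <<'E'
from h import *
P=wcloud(np.load("pics/w1.npy"),np.load("pics/w1c.npz"))[140:292,235:330].reshape(-1,3)
for lo,hi in((.056,.08),(.045,.0555)):
    q=P[(P[:,2]>lo)&(P[:,2]<hi)]; r=cv2.minAreaRect((q[:,:2]*1000).astype(np.float32)); print(lo,r,np.median(q[:,2]))
E
```

```text
0.056 ((519.5087890625, -262.1727294921875), (36.39408874511719, 44.94532775878906), 71.6666030883789) 0.06929360978485548
0.045 ((519.8983154296875, -262.295654296875), (36.43806076049805, 90.6609115600586), 71.6047592163086) 0.05122914897964029
```

Call:
{"api": "carry_out", "payload": {
  "rows": "0 0 -0.007 0.8 1 20 1;0 0 0 0 0 20 1;0 0 0 0 0 20 1;0 0 0 0 0 20 1;0 0 0 0 0 17 1"
}}

```text
time: 3.07
eef_pos: [0.5198, -0.261, 0.0234]
tcp_rot: [3.141, -0.001, 2.818]
force: [-0.0, -0.8, -1.2]
grip_width: 0.0854
grasp_force: 0.0
```

Call:
{"api": "carry_out", "payload": {
  "rows": "0 0 0 0 0 0 -1;0 0 0 0 0 0 -1;0 0 0 0 0 0 -1;0 0 0 0 0 0 -1;0 0 0 0 0 0 -1"
}}

```text
time: 3.48
eef_pos: [0.5213, -0.2619, 0.0262]
tcp_rot: [-3.141, 0.003, 2.818]
force: [0.1, -0.2, -1.8]
grip_width: 0.0352
grasp_force: 59.9
```

Call:
{"api": "carry_out", "payload": {
  "rows": "0 0 0 0 0 0 -1;0 0 0 0 0 0 -1;0 0 0 0 0 0 -1;0 0 0 0 0 0 -1;0 0 0 0 0 0 -1"
}}

```text
time: 3.9
eef_pos: [0.5212, -0.2619, 0.0262]
tcp_rot: [-3.142, 0.002, 2.818]
force: [0.1, 1.0, 6.0]
grip_width: 0.0357
grasp_force: 60.6
```

Call:
{"api": "carry_out", "payload": {
  "rows": "0 0 0 0 0 -10 -1;0 0 0 0 0 -25 -1;0 0 0 0 0 -35 -1;0 0 0 0 0 -35 -1;0 0 0 0 0 -35 -1"
}}

```text
time: 4.32
eef_pos: [0.5193, -0.2611, 0.1664]
tcp_rot: [3.141, -0.001, 2.818]
force: [0.9, -0.9, -1.4]
grip_width: 0.0358
grasp_force: 60.0
```

Call:
{"api": "carry_out", "payload": {
  "rows": "0 0 0 0 0 -35 -1;0 0 0 0 0 -35 -1;0 0 0 0 0 -35 -1;0 0 0 0 0 -25 -1;0 0 0 0 0 0 -1"
}}

```text
time: 4.73
eef_pos: [0.5229, -0.2631, 0.3014]
tcp_rot: [-3.141, 0.012, 2.817]
force: [0.4, -0.4, -1.7]
grip_width: 0.0354
grasp_force: 60.0
```

```bash
cat >> h.py <<'E'
C0=np.array([.5704,.2123,.042]);CY=np.radians(-1.4)
OFF=np.array([1.0,0,18.2])/1000   # module origin in tool frame
D=np.diag([-1,1,-1.])
def now(s=None):
    from rig import readout
    s=s or readout.read_state(); return s,np.array(s["eef_pos"]),Ro.from_euler('xyz',s["tcp_rot"]).as_matrix()
def tgt(ox,oy,oz,th,off=OFF):
    Rm=Rc(CY)@Ro.from_euler('y',th,degrees=True).as_matrix(); Rt=Rm@D
    O=C0+Rc(CY)@(np.array([ox,oy,oz])/1000); return O-Rt@off,Rt
def where(off=OFF):
    s,p,R=now(); L=Rc(CY).T@(p+R@off-C0); Rm=Rc(CY).T@R@D
    e=Ro.from_matrix(Rm).as_euler('xyz',degrees=True)
    f=Rc(CY).T@np.array(s["force"])
    print("t %.2f O %s mm eul %s F_cab %s tq_w %s g %.1f"%(s["time"],np.round(L*1000,2),np.round(e,2),np.round(f,1),np.round(s["torque"],2),s["grip_width"]*1000))
def delta(ox,oy,oz,th,off=OFF):
    s,p,R=now(); P,T=tgt(ox,oy,oz,th,off); print("->",(ox,oy,oz,th),"shift(tool now)",np.round(R.T@(P-p)*1000,1),"(tool then)",np.round(T.T@(P-p)*1000,1),"rotvec",np.round(Ro.from_matrix(R.T@T).as_rotvec(),4),"P",P.round(4))
E
python3 - <<'E'
from h import *
from rig import cams
c=cams.camera_params("wrist"); s,p,R=now(); im,d=cams.get_image("wrist"); cv2.imwrite("pics/w2.png",im)
np.save("pics/w2.npy",d);np.savez("pics/w2c.npz",K=c["K"],extrinsics=c["extrinsics"],p=p,R=R)
where(); delta(10,10,180,15)
L=(wcloud(d,c)-p)@R*1000
v,u=np.mgrid[:420,:560]
# points of module end face / body in tool frame
m=(abs(L[...,1])<17)&(L[...,2]>-48)&(L[...,2]<32)&(abs(L[...,0])<60)&(d>0)
q=L[m]; print(m.sum(),np.percentile(q,[1,50,99],axis=0).round(1))
e=q[(q[:,0]>40)]; print("endface",len(e),np.percentile(e,[2,50,98],axis=0).round(1) if len(e) else "")
f=q[(q[:,0]>24)&(q[:,0]<44)&(q[:,2]<0)]; print("body front",np.percentile(f,[2,50,98],axis=0).round(1))
n=q[(abs(q[:,0])<20)&(q[:,2]<-30)]; print("nose",len(n),np.percentile(n,[2,50,98],axis=0).round(1) if len(n) else "")
E
```

```text
t 4.78 O [  45.62 -475.29  236.91] mm eul [ -6.13  18.68 -18.14] F_cab [-1.  -0.5 -2. ] tq_w [-0.    0.02  0.  ] g 35.6
-> (10, 10, 180, 15) shift(tool now) [158.4 459.4  64.5] (tool then) [ 21.1 485.5  64.1] rotvec [-0.0143 -0.0798 -0.2992] P [0.5179 0.2236 0.2328]
16991 [[-16.4 -16.6 -44.7]
 [ 23.1  -0.  -37.3]
 [ 51.2  16.6  23.1]]
endface 3734 [[ 40.4 -16.2 -26.5]
 [ 45.7   0.  -15.6]
 [ 53.7  16.2  23.7]]
body front [[ 24.4 -16.3 -26.6]
 [ 34.4   0.  -25.3]
 [ 43.6  16.2 -24. ]]
nose 6975 [[-16.8 -16.3 -44.8]
 [  3.8  -0.  -43.3]
 [ 19.5  16.2 -42.1]]
```

View pics/w2.png

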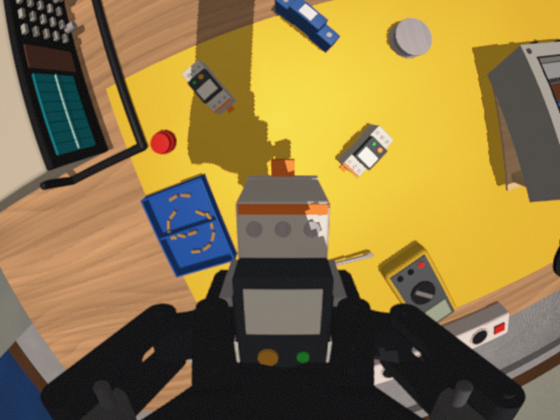

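The module sits straight in the grip: measured offset x +0.7 and z 18.7 mm, catch at (284,167). I'll carry it over the cabinet.

Call:
{"api": "carry_out", "payload": {
  "rows": "0 0 0 6 15 0 -1;0 0 0 10.6 30.6 0 -1;0 0 0 10.6 30.6 0 -1;0 0 0 10.6 30.6 0 -1;0 0 0 10.6 30.6 0 -1"
}}

```text
time: 5.2
eef_pos: [0.516, -0.1142, 0.2931]
tcp_rot: [-3.141, -0.004, 2.817]
force: [1.4, -0.1, -1.4]
grip_width: 0.0352
grasp_force: 60.1
```

Call:
{"api": "carry_out", "payload": {
  "rows": "0 0 0 10.6 30.6 0 -1;0 0 0 10.6 30.6 0 -1;0 0 0 10.6 30.6 0 -1;0 0 0 10.6 30.6 0 -1;0 0 0 10.6 30.6 0 -1"
}}

```text
time: 5.62
eef_pos: [0.5144, 0.0474, 0.2932]
tcp_rot: [-3.14, -0.003, 2.818]
force: [0.5, -0.2, -2.4]
grip_width: 0.0354
grasp_force: 60.1
```

Call:
{"api": "carry_out", "payload": {
  "rows": "0 0 0 10.6 30.6 0 -1;0 0 0 10.6 30.6 0 -1;0 0 0 10.6 30.6 0 -1;0 0 0 10.6 30.6 0 -1;0 0 0 10.6 30.6 0 -1"
}}

```text
time: 6.03
eef_pos: [0.513, 0.2088, 0.293]
tcp_rot: [-3.139, -0.003, 2.818]
force: [0.7, -0.2, -0.9]
grip_width: 0.0354
grasp_force: 60.1
```

Call:
{"api": "carry_out", "payload": {
  "rows": "-0.004 -0.02 -0.075 4 12 0 -1;-0.004 -0.02 -0.075 0 0 0 -1;-0.004 -0.02 -0.075 0 0 0 -1;-0.004 -0.02 -0.075 0 0 0 -1;0 0 0 0 0 0 -1"
}}

```text
time: 6.45
eef_pos: [0.5123, 0.2199, 0.2928]
tcp_rot: [3.14, 0.077, 3.12]
force: [0.2, 0.6, -1.7]
grip_width: 0.0353
grasp_force: 60.1
```

```bash
sed -i 's/^OFF=.*/OFF=np.array([.7,0,18.6])\/1000/' h.py; python3 -c "
from h import *
where(); delta(10,10,120,15)"
```

```text
t 6.45 O [ 25.36   6.23 237.85] mm eul [ 0.15 15.6   0.19] F_cab [-0.4  0.6 -1.7] tq_w [0.01 0.15 0.  ] g 35.3
-> (10, 10, 120, 15) shift(tool now) [-16.7   3.5 117.6] (tool then) [-15.5   3.8 117.8] rotvec [ 0.0017 -0.0105  0.0032] P [0.5381 0.2231 0.1768]
```

Call:
{"api": "carry_out", "payload": {
  "rows": "0.001 -0.01 0.003 -3.3 0.7 20 -1;0 0 0 -3.3 0.8 25 -1;0 0 0 -3.2 0.8 25 -1;0 0 0 -3 0.8 25 -1;0 0 0 -2.8 0.6 22 -1"
}}

```text
time: 6.87
eef_pos: [0.54, 0.2232, 0.1772]
tcp_rot: [3.14, 0.088, 3.112]
force: [-0.1, -0.4, -0.6]
grip_width: 0.0354
grasp_force: 60.1
```

Call:
{"api": "carry_out", "payload": {
  "rows": "0 0 0 0 0 0 -1;0 0 0 0 0 0 -1;0 0 0 0 0 0 -1"
}}

```text
time: 7.12
eef_pos: [0.5411, 0.224, 0.1801]
tcp_rot: [3.138, 0.091, 3.114]
force: [0.0, 0.9, -2.1]
grip_width: 0.0355
grasp_force: 60.1
```

```bash
python3 -c "
from h import *
where(); delta(10,10,45,15)"
```

```text
t 7.12 O [ 13.99  11.07 122.09] mm eul [ 0.11 14.78 -0.2 ] F_cab [-0.7  0.9 -1.9] tq_w [0.01 0.06 0.04] g 35.5
-> (10, 10, 45, 15) shift(tool now) [-15.9  -1.2  75.6] (tool then) [-16.2  -1.   75.5] rotvec [ 0.0029  0.0038 -0.0033] P [0.5637 0.2225 0.1063]
```

Call:
{"api": "carry_out", "payload": {
  "rows": "0 0.004 -0.003 -3.2 -0.3 15 -1;0 0 0 -3.2 -0.3 15 -1;0 0 0 -3.2 -0.3 15 -1;0 0 0 -3.2 0 15 -1;0 0 0 -3.2 0 12 -1"
}}

```text
time: 7.53
eef_pos: [0.5642, 0.2232, 0.1103]
tcp_rot: [3.138, 0.089, 3.117]
force: [-1.5, -0.8, -1.0]
grip_width: 0.0351
grasp_force: 60.1
```

Call:
{"api": "carry_out", "payload": {
  "rows": "0 0 0 0 0 0 -1;0 0 0 0 0 0 -1;0 0 0 0 0 0 -1;0 0 0 0 0 0 -1;0 0 0 0 0 0 -1"
}}

```text
time: 7.95
eef_pos: [0.5636, 0.2232, 0.1104]
tcp_rot: [3.138, 0.089, 3.118]
force: [-0.4, -0.1, -0.9]
grip_width: 0.0353
grasp_force: 60.1
```

```bash
python3 -c "
from h import *
where(); delta(10,10,36,15)
from rig import cams
o=[]
for n,(u,v) in(('top',(224,212)),('side',(254,172))):
    p,d=cams.get_image(n); o.append(cv2.resize(p[v-60:v+60,u-60:u+60],(400,400),interpolation=cv2.INTER_CUBIC))
cv2.imwrite('pics/ins.png',np.hstack(o))"
```

```text
t 7.95 O [11.32 10.75 48.9 ] mm eul [ 0.22 14.92  0.04] F_cab [-0.7 -0.1 -0.7] tq_w [ 0.05  0.07 -0.1 ] g 35.3
-> (10, 10, 36, 15) shift(tool now) [-2.1 -0.7 12.8] (tool then) [-2.1 -0.7 12.8] rotvec [0.0037 0.0013 0.0007] P [0.5668 0.2224 0.0978]
```

View pics/ins.png

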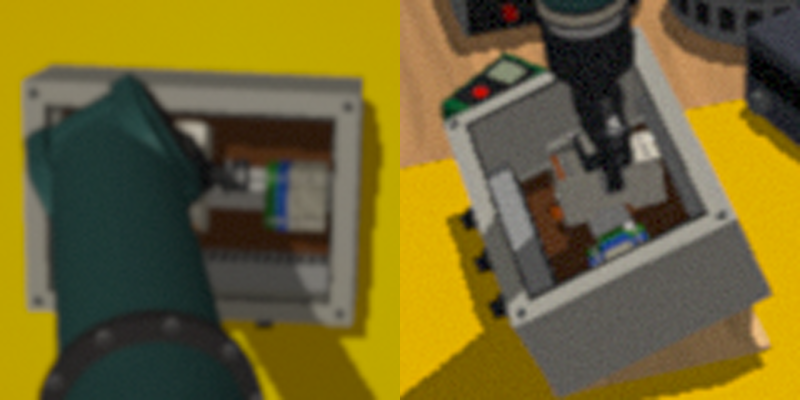

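The side view shows the module tilted inside the opening, clear of the terminals at (615,240), ducts and frame. Now I'll feel down for the rail.

Call:
{"api": "carry_out", "payload": {
  "rows": "0 0 0 -0.4 -0.2 2.6 -1;0 0 0 -0.4 -0.2 2.6 -1;0 0 0 -0.4 -0.2 2.6 -1;0 0 0 -0.4 0 2.6 -1;0 0 0 0 0 0 -1"
}}

```text
time: 8.47
eef_pos: [0.5655, 0.2219, 0.0984]
tcp_rot: [3.139, 0.086, 3.118]
force: [-0.4, 0.3, -1.7]
grip_width: 0.0356
grasp_force: 60.1
```

```bash
python3 -c "
from h import *
where()"
```

```text
t 8.47 O [ 8.98  9.53 36.93] mm eul [ 0.14 15.06  0.03] F_cab [-1.   0.2 -1.5] tq_w [ 0.05  0.1  -0.05] g 35.6
```

Call:
{"api": "carry_out", "payload": {
  "rows": "0 0 0 -0.26 0 0.97 -1;0 0 0 -0.26 0 0.97 -1;0 0 0 0 0 0 -1;0 0 0 0 0 0 -1"
}}

```text
time: 8.8
eef_pos: [0.5665, 0.2222, 0.0972]
tcp_rot: [3.139, 0.087, 3.118]
force: [0.0, 0.9, -1.8]
grip_width: 0.0355
grasp_force: 60.1
```

```bash
python3 -c "
from h import *
where()"
```

```text
t 8.80 O [ 9.51  9.84 35.53] mm eul [ 0.18 15.    0.04] F_cab [-0.6  0.9 -1.7] tq_w [-0.08  0.06 -0.02] g 35.5
```

Call:
{"api": "carry_out", "payload": {
  "rows": "0 0 0 -0.26 0 0.97 -1;0 0 0 0 0 0 -1;0 0 0 0 0 0 -1"
}}

```text
time: 9.05
eef_pos: [0.5669, 0.2223, 0.0964]
tcp_rot: [3.139, 0.087, 3.118]
force: [0.4, 0.3, -1.7]
grip_width: 0.0358
grasp_force: 60.2
```

```bash
python3 -c "
from h import *
where()"
```

```text
t 9.05 O [ 9.63  9.94 34.65] mm eul [ 0.19 14.99  0.04] F_cab [-0.3  0.3 -1.8] tq_w [ 0.    0.17 -0.05] g 35.8
```

Call:
{"api": "carry_out", "payload": {
  "rows": "0 0 0 -0.26 0 0.97 -1;0 0 0 0 0 0 -1;0 0 0 0 0 0 -1"
}}

```text
time: 9.3
eef_pos: [0.5671, 0.2223, 0.0961]
tcp_rot: [3.139, 0.087, 3.118]
force: [-0.4, -1.0, 4.8]
grip_width: 0.0356
grasp_force: 61.2
```

```bash
python3 -c "
from h import *
where()"
```

```text
t 9.30 O [ 9.69  9.94 34.3 ] mm eul [ 0.18 15.01  0.04] F_cab [ 1.2 -1.   4.7] tq_w [-0.09  0.56  0.03] g 35.6
```

Call:
{"api": "carry_out", "payload": {
  "rows": "0 0 0 0.5 0 -1.9 -1;0 0 0 0.5 0 -1.9 -1;0 0 0 0 0 0 -1;0 0 0 0 0 0 -1"
}}

```text
time: 9.63
eef_pos: [0.5658, 0.2222, 0.0991]
tcp_rot: [3.139, 0.087, 3.118]
force: [-0.1, 0.2, -1.2]
grip_width: 0.0349
grasp_force: 60.4
```

```bash
python3 -c "
from h import *
where();delta(4,10,37.4,15)"
```

```text
t 9.63 O [ 9.5   9.86 37.47] mm eul [ 0.18 15.    0.04] F_cab [-0.5  0.2 -1.1] tq_w [0.02 0.13 0.  ] g 34.9
-> (4, 10, 37.4, 15) shift(tool now) [5.3 0.2 1.5] (tool then) [5.3 0.2 1.5] rotvec [0.003  0.0001 0.0007] P [0.5607 0.2225 0.0971]
```

Call:
{"api": "carry_out", "payload": {
  "rows": "0 0 0 1.4 0 0.38 -1;0 0 0 1.4 0 0.38 -1;0 0 0 1.4 0 0.38 -1;0 0 0 1.2 0 0.32 -1;0 0 0 0 0 0 -1"
}}

```text
time: 10.05
eef_pos: [0.56, 0.2223, 0.0968]
tcp_rot: [3.139, 0.086, 3.118]
force: [0.3, -0.6, -0.9]
grip_width: 0.0355
grasp_force: 60.4
```

```bash
python3 -c "
from h import *
where();delta(1,10,37.4,15)"
```

```text
t 10.05 O [ 3.23  9.76 37.4 ] mm eul [ 0.16 15.05  0.06] F_cab [-0.  -0.6 -0.9] tq_w [-0.01  0.12 -0.03] g 35.5
-> (1, 10, 37.4, 15) shift(tool now) [2.2 0.3 0.6] (tool then) [2.2 0.3 0.6] rotvec [ 0.0026 -0.0009  0.001 ] P [0.5579 0.2226 0.0961]
```

Call:
{"api": "carry_out", "payload": {
  "rows": "0 0 0 1 0 0.26 -1;0 0 0 1 0 0.26 -1;0 0 0 0 0 0 -1;0 0 0 0 0 0 -1"
}}

```text
time: 10.38
eef_pos: [0.5586, 0.2224, 0.0964]
tcp_rot: [3.139, 0.087, 3.118]
force: [-0.1, -0.7, -1.2]
grip_width: 0.0353
grasp_force: 60.4
```

```bash
python3 -c "
from h import *
where();delta(1,10,37.4,15)"
```

```text
t 10.38 O [ 1.76  9.81 37.49] mm eul [ 0.17 15.01  0.04] F_cab [-0.5 -0.7 -1.1] tq_w [-0.02  0.15  0.02] g 35.3
-> (1, 10, 37.4, 15) shift(tool now) [0.7 0.2 0.3] (tool then) [0.7 0.2 0.3] rotvec [ 0.0029 -0.0002  0.0007] P [0.5579 0.2226 0.0961]
```

Call:
{"api": "carry_out", "payload": {
  "rows": "0 0 0 1 0 0.26 -1;0 0 0 0 0 0 -1;0 0 0 0 0 0 -1"
}}

```text
time: 10.63
eef_pos: [0.5576, 0.2224, 0.0961]
tcp_rot: [3.139, 0.087, 3.118]
force: [-0.3, -0.8, -1.1]
grip_width: 0.0356
grasp_force: 60.4
```

```bash
python3 -c "
from h import *
where()"
```

```text
t 10.63 O [ 0.77  9.83 37.51] mm eul [ 0.18 15.01  0.04] F_cab [-0.6 -0.8 -1. ] tq_w [-0.02  0.14 -0.02] g 35.6
```

Call:
{"api": "carry_out", "payload": {
  "rows": "0 0 0 1 0 0.26 -1;0 0 0 0 0 0 -1;0 0 0 0 0 0 -1"
}}

```text
time: 10.88
eef_pos: [0.5572, 0.2224, 0.0959]
tcp_rot: [3.138, 0.088, 3.118]
force: [1.1, 1.3, -1.4]
grip_width: 0.0353
grasp_force: 60.4
```

```bash
python3 -c "
from h import *
where()"
```

```text
t 10.88 O [ 0.31  9.85 37.47] mm eul [ 0.19 14.95  0.03] F_cab [ 0.5  1.3 -1.6] tq_w [-0.05 -0.14 -0.02] g 35.3
```

Contact with the rail edge came at ox≈0.4 mm as predicted, so the tongue is behind the flange. Now I'll rock it in.

```bash
python3 -c "
from h import *
where();zr=32.1
delta(.2,9.9,zr+3.6,10);delta(-.1,9.9,zr+2.0,5)"
```

```text
t 10.88 O [ 0.31  9.85 37.47] mm eul [ 0.19 14.95  0.03] F_cab [ 0.5  1.3 -1.6] tq_w [-0.05 -0.14 -0.02] g 35.3
-> (0.2, 9.9, 35.7, 10) shift(tool now) [1.3 0.1 1.8] (tool then) [1.4 0.1 1.6] rotvec [ 0.0032 -0.0864  0.0003] P [0.5561 0.2226 0.0941]
-> (-0.1, 9.9, 34.1, 5) shift(tool now) [2.8 0.1 3.5] (tool then) [3.3 0.1 3. ] rotvec [ 0.0032 -0.1737  0.0002] P [0.5548 0.2226 0.0922]
```

Call:
{"api": "carry_out", "payload": {
  "rows": "0.001 -0.022 0 0.2 0 0.4 -1;0 -0.022 0 0.2 0 0.4 -1;0 -0.022 0 0.2 0 0.4 -1;0 -0.021 0 0.2 0 0.4 -1;0 0 0 0 0 0 -1"
}}

```text
time: 11.3
eef_pos: [0.5557, 0.2224, 0.094]
tcp_rot: [3.14, 0.175, 3.118]
force: [0.4, -0.1, -0.5]
grip_width: 0.0355
grasp_force: 60.5
```

```bash
python3 -c "
from h import *
where();zr=32.1
delta(-.1,9.9,zr+2.0,5)"
```

```text
t 11.30 O [-0.18  9.81 35.83] mm eul [0.11 9.99 0.08] F_cab [ 0.2 -0.1 -0.6] tq_w [0.03 0.13 0.02] g 35.5
-> (-0.1, 9.9, 34.1, 5) shift(tool now) [1.2 0.1 1.7] (tool then) [1.4 0.1 1.6] rotvec [ 0.0017 -0.087   0.0012] P [0.5548 0.2226 0.0922]
```

Call:
{"api": "carry_out", "payload": {
  "rows": "0.001 -0.022 0 0.3 0 0.4 -1;0 -0.022 0 0.3 0 0.4 -1;0 -0.022 0 0.3 0 0.4 -1;0 -0.021 0 0.3 0 0.4 -1;0 0 0 0 0 0 -1"
}}

```text
time: 11.72
eef_pos: [0.5543, 0.2225, 0.0922]
tcp_rot: [-3.141, 0.26, 3.118]
force: [-1.6, -0.1, 0.5]
grip_width: 0.0349
grasp_force: 60.9
```

```bash
python3 -c "
from h import *
where();zr=32.1
delta(-.2,9.9,zr+1.2,2.5);delta(-.2,9.9,zr+0,0)"
```

```text
t 11.72 O [-0.55  9.76 34.33] mm eul [0.02 5.09 0.07] F_cab [-1.4 -0.1  1. ] tq_w [ 0.    0.56 -0.03] g 34.9
-> (-0.2, 9.9, 33.300000000000004, 2.5) shift(tool now) [0.4 0.1 1. ] (tool then) [0.4 0.1 1. ] rotvec [ 0.0002 -0.0452  0.0012] P [0.5541 0.2226 0.0912]
-> (-0.2, 9.9, 32.1, 0) shift(tool now) [1.1 0.1 2.2] (tool then) [1.3 0.1 2.1] rotvec [ 0.0002 -0.0888  0.0012] P [0.5538 0.2226 0.0898]
```

Call:
{"api": "carry_out", "payload": {
  "rows": "0 -0.015 0 0.13 0 0.35 -1;0 -0.015 0 0.13 0 0.35 -1;0 -0.015 0 0.13 0 0.35 -1;0 0 0 0 0 0 -1"
}}

```text
time: 12.05
eef_pos: [0.5539, 0.2223, 0.0904]
tcp_rot: [-3.141, 0.305, 3.119]
force: [-3.1, -0.1, -0.9]
grip_width: 0.0357
grasp_force: 60.9
```

```bash
python3 -c "
from h import *
where()"
```

```text
t 12.05 O [-0.66  9.59 32.63] mm eul [0.   2.52 0.08] F_cab [-3.2 -0.2  0.2] tq_w [ 0.09  0.99 -0.02] g 35.7
```

Call:
{"api": "carry_out", "payload": {
  "rows": "0 -0.015 0 0.2 0 0.35 -1;0 -0.015 0 0.2 0 0.35 -1;0 -0.015 0 0.2 0 0.35 -1;0 0 0 0 0 0 -1"
}}

```text
time: 12.38
eef_pos: [0.5551, 0.2222, 0.0906]
tcp_rot: [-3.139, 0.336, 3.12]
force: [-1.2, -0.2, -3.8]
grip_width: 0.0357
grasp_force: 60.8
```

```bash
python3 -c "
from h import *
where();delta(-.2,9.9,32.1,0)"
```

```text
t 12.38 O [ 1.09  9.54 32.35] mm eul [-0.08  0.77  0.13] F_cab [-2.4 -0.2 -3.2] tq_w [0.12 0.87 0.05] g 35.7
-> (-0.2, 9.9, 32.1, 0) shift(tool now) [1.5 0.3 0.3] (tool then) [1.5 0.3 0.2] rotvec [-0.0014 -0.0134  0.0022] P [0.5538 0.2226 0.0898]
```

Call:
{"api": "carry_out", "payload": {
  "rows": "0 -0.006 0 0 0 0.5 -1;0 -0.006 0 0 0 0.5 -1;0 0 0 0 0 0 -1;0 0 0 0 0 0 -1"
}}

```text
time: 12.72
eef_pos: [0.5551, 0.2221, 0.09]
tcp_rot: [-3.14, 0.347, 3.118]
force: [-4.3, -0.6, 2.8]
grip_width: 0.0354
grasp_force: 61.5
```

```bash
python3 -c "
from h import *
where()"
```

```text
t 12.72 O [ 1.09  9.42 31.83] mm eul [-0.07  0.13  0.02] F_cab [-3.  -0.7  4.1] tq_w [ 0.1   1.11 -0.07] g 35.4
```

Call:
{"api": "carry_out", "payload": {
  "rows": "0 -0.006 0 0 0 0.5 -1;0 0 0 0 0 0 -1;0 0 0 0 0 0 -1"
}}

```text
time: 12.97
eef_pos: [0.5551, 0.2222, 0.0899]
tcp_rot: [-3.141, 0.353, 3.117]
force: [-6.6, -0.0, 7.4]
grip_width: 0.0356
grasp_force: 62.1
```

```bash
python3 -c "
from h import *
where()"
```

```text
t 12.97 O [ 1.17  9.47 31.77] mm eul [-0.05 -0.23  0.  ] F_cab [-3.7 -0.2  9.2] tq_w [-0.02  1.19 -0.07] g 35.6
```

Call:
{"api": "carry_out", "payload": {
  "rows": "0 -0.006 0 0 0 0.4 -1;0 0 0 0 0 0 -1;0 0 0 0 0 0 -1"
}}

```text
time: 13.22
eef_pos: [0.5551, 0.2222, 0.09]
tcp_rot: [-3.141, 0.359, 3.117]
force: [-8.9, -0.3, 12.5]
grip_width: 0.0354
grasp_force: 62.8
```

```bash
python3 -c "
from h import *
where()"
```

```text
t 13.22 O [ 1.28  9.48 31.79] mm eul [-0.03 -0.58  0.01] F_cab [-4.1 -0.5 14.8] tq_w [-0.17  1.56 -0.07] g 35.4
```

Call:
{"api": "carry_out", "payload": {
  "rows": "0 0.006 0 0 0 -0.5 -1;0 0.006 0 0 0 -0.5 -1;0 0 0 0 0 0 -1;0 0 0 0 0 0 -1"
}}

```text
time: 13.55
eef_pos: [0.5552, 0.2221, 0.0901]
tcp_rot: [-3.141, 0.347, 3.117]
force: [-4.7, -0.2, 4.0]
grip_width: 0.0353
grasp_force: 61.4
```

Run:
```python
from h import *
from rig import cams
where()
s,p,R=now()
p0,d=cams.get_image("side"); np.save("pics/side1.npy",d)
cw=cams.camera_params("wrist"); pw,dw=cams.get_image("wrist")
for n,P in(("side",cloud("side","1")),("wrist",wcloud(dw,cw))):
    L=((P-C0)@Rc(CY)*1000).reshape(-1,3)
    for a,b in((-44,-35),(-35,-26),(-20,-8),(-8,8),(8,20),(26,35),(35,44)):
        q=L[(L[:,0]>a)&(L[:,0]<b)&(abs(L[:,1]-9.5)<14)&(L[:,2]>65)&(L[:,2]<100)]
        if len(q)>20: print(n,(a,b),len(q),np.percentile(q[:,2],[10,50,90]).round(1))
    q=L[(L[:,0]<-30)&(L[:,0]>-60)&(abs(L[:,1]-9.5)<14)&(L[:,2]>50)&(L[:,2]<66)]; print(n,"end face x",len(q),np.percentile(q[:,0],[10,50,90]).round(1) if len(q) else "")
o=np.hstack([cv2.resize(p0[115:230,195:310],(400,400),interpolation=cv2.INTER_CUBIC),pw[0:400,100:500]]); cv2.imwrite("pics/seat.png",o)
```

```text
t 13.55 O [ 1.19  9.46 31.85] mm eul [-0.05  0.14 -0.02] F_cab [-3.1 -0.4  5.4] tq_w [0.05 1.15 0.01] g 35.3
side end face x 0 
wrist (-44, -35) 1819 [75.2 76.2 77.1]
wrist (-35, -26) 1543 [75.3 76.1 77. ]
wrist (-20, -8) 2282 [93.4 94.2 94.9]
wrist (-8, 8) 2378 [93.4 94.1 94.8]
wrist (8, 20) 1434 [93.1 93.9 95.2]
wrist end face x 585 [-44.5 -44.3 -44.1]
```

View pics/seat.png

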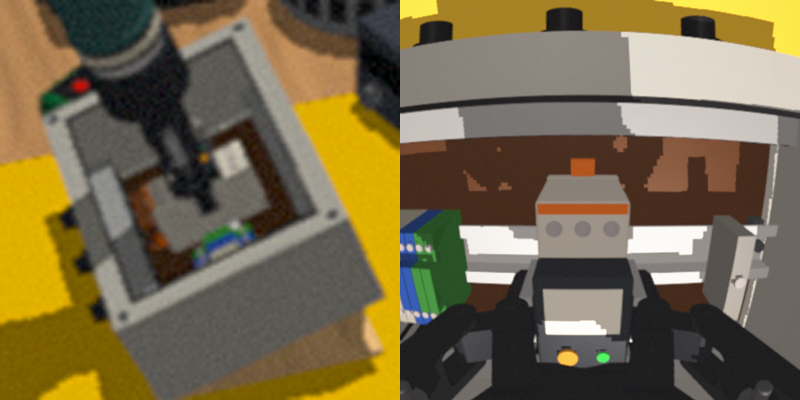

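Call:
{"api": "carry_out", "payload": {
  "rows": "0 0.015 0 0 0 -0.7 -1;0 0.015 0 0 0 -0.7 -1;0 0 0 0 0 0 -1;0 0 0 0 0 0 -1"
}}

```text
time: 13.98
eef_pos: [0.5554, 0.2223, 0.0906]
tcp_rot: [-3.141, 0.317, 3.117]
force: [1.5, 0.9, -9.6]
grip_width: 0.0352
grasp_force: 63.9
```

```bash
python3 -c "
from h import *
where()"
```

```text
t 13.98 O [ 0.98  9.64 32.32] mm eul [-0.06  1.85 -0.03] F_cab [-1.9  0.9 -9.5] tq_w [0.53 0.49 0.1 ] g 35.2
```

The 8 N pull is held with only 0.5 mm of give, so the module looks latched. I'll give one more gentle press at the neutral angle, then open the gripper part way.

Call:
{"api": "carry_out", "payload": {
  "rows": "0 -0.015 0 0 0 0.7 -1;0 -0.015 0 0 0 0.7 -1;0 -0.004 0 0 0 0.3 -1;0 0 0 0 0 0 -1;0 0 0 0 0 0 -1"
}}

```text
time: 14.4
eef_pos: [0.5551, 0.2223, 0.09]
tcp_rot: [-3.139, 0.352, 3.119]
force: [-4.0, 0.5, 1.6]
grip_width: 0.0353
grasp_force: 65.3
```

```bash
python3 -c "
from h import *
where()"
```

```text
t 14.40 O [ 1.1  9.6 31.8] mm eul [-0.13 -0.14  0.11] F_cab [-3.2  0.4  2.8] tq_w [0.11 1.12 0.06] g 35.3
```

Call:
{"api": "carry_out", "payload": {
  "rows": "0 0 0 0 0 -0.4 -1;0 0 0 0 0 -0.3 -1;0 0 0 0 0 0 0.4;0 0 0 0 0 0 0.4;0 0 0 0 0 0 0.4"
}}

```text
time: 14.82
eef_pos: [0.5569, 0.2216, 0.0911]
tcp_rot: [-3.14, 0.353, 3.116]
force: [0.4, -0.1, -0.1]
grip_width: 0.0598
grasp_force: 0.0
```

Call:
{"api": "carry_out", "payload": {
  "rows": "0 0 0 0 0 0 0.4;0 0 0 0 0 0 0.4;0 0 0 0 0 0 0.4"
}}

```text
time: 15.07
eef_pos: [0.5557, 0.2218, 0.0906]
tcp_rot: [-3.139, 0.352, 3.117]
force: [-0.9, 0.5, -0.2]
grip_width: 0.0594
grasp_force: 0.0
```

```bash
python3 -c "
from h import *
where()"
```

```text
t 15.07 O [ 1.99  9.07 32.17] mm eul [-0.13 -0.16 -0.01] F_cab [-0.9  0.5  0.2] tq_w [-0.02  0.39  0.01] g 59.4
```

Call:
{"api": "carry_out", "payload": {
  "rows": "0 0 0 0 0 -8 0.4;0 0 0 0 0 -16 0.4;0 0 0 0 0 -25 0.4;0 0 0 0 0 -30 0.4;0 0 0 0 0 -30 0.4"
}}

```text
time: 15.48
eef_pos: [0.517, 0.2225, 0.1933]
tcp_rot: [-3.138, 0.35, 3.118]
force: [0.7, -0.3, -0.1]
grip_width: 0.0598
grasp_force: 0.0
```

Call:
{"api": "carry_out", "payload": {
  "rows": "0 0 0 0 0 -35 0.4;0 0 0 0 0 -25 0.4;0 0 0 0 0 0 0.4;0 0 0 0 0 0 0.4;0 0 0 0 0 0 0.4"
}}

```text
time: 15.9
eef_pos: [0.4971, 0.2229, 0.2486]
tcp_rot: [-3.138, 0.351, 3.117]
force: [-0.5, -0.0, -0.4]
grip_width: 0.0601
grasp_force: 0.0
```

Run:
```python
from h import *
from rig import cams
where()
p0,d=cams.get_image("side"); np.save("pics/side2.npy",d)
cw=cams.camera_params("wrist"); pw,dw=cams.get_image("wrist")
for n,P in(("side",cloud("side","2")),("wrist",wcloud(dw,cw))):
    L=((P-C0)@Rc(CY)*1000).reshape(-1,3)
    for a,b in((-44,-35),(-35,-26),(-20,-8),(-8,8),(8,20),(26,35),(35,44)):
        q=L[(L[:,0]>a)&(L[:,0]<b)&(abs(L[:,1]-9.5)<14)&(L[:,2]>65)&(L[:,2]<100)]
        if len(q)>20: print(n,(a,b),len(q),np.percentile(q[:,2],[10,50,90]).round(1))
    q=L[(abs(L[:,0])<60)&(abs(L[:,1]-9.5)<30)&(L[:,2]>74)&(L[:,2]<78)]; r=cv2.minAreaRect(q[:,:2].astype(np.float32)); print(n,"body rect",r)
o=np.hstack([cv2.resize(p0[115:230,195:310],(400,400),interpolation=cv2.INTER_CUBIC),pw[10:410,80:480]]); cv2.imwrite("pics/done.png",o)
```

```text
t 15.90 O [  0.93   8.79 200.72] mm eul [-0.18 -0.11 -0.01] F_cab [-0.6 -0.  -0.2] tq_w [-0.01  0.33 -0.04] g 60.1
side (-20, -8) 23 [91.7 93.4 95.4]
side (-8, 8) 33 [92.1 94.  96. ]
side (8, 20) 24 [91.9 93.6 96.7]
side (35, 44) 21 [73.3 76.5 78. ]
side body rect ((1.2452621459960938, 5.887331008911133), (89.46894836425781, 39.29692840576172), 3.2946712970733643)
wrist (-44, -35) 328 [74.8 76.  77. ]
wrist (-35, -26) 309 [74.8 75.8 76.6]
wrist (-20, -8) 460 [93.2 94.1 94.9]
wrist (-8, 8) 588 [93.1 94.  94.8]
wrist (8, 20) 428 [93.  94.  95.2]
wrist (26, 35) 173 [75.1 76.  76.9]
wrist (35, 44) 254 [75.  75.9 76.6]
wrist body rect ((0.16291427612304688, 9.300684928894043), (35.796142578125, 88.72810363769531), 89.81658935546875)
```

View pics/done.png

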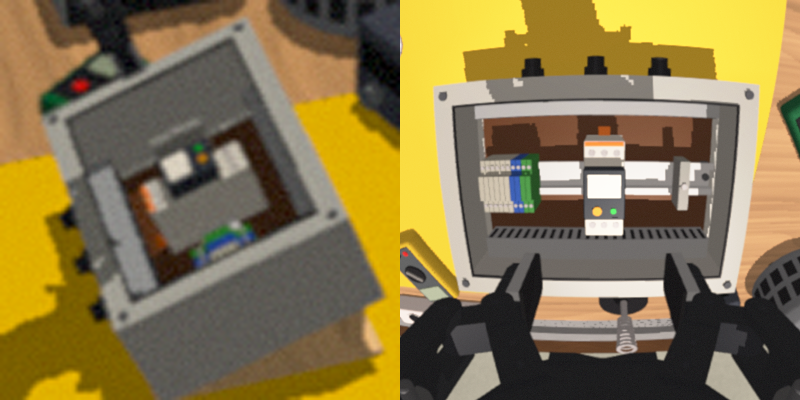

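The wrist view shows the module at (605,185) between the terminals and the clamp. It sits flat (body front at 76 mm at both ends) and square at x 0.2, y 9.3, z about 32 mm. It stayed flat after release and held against the pull test, so I'm handing in.

```bash
python3 -c "
from rig import bot
print(bot.sign_off())"
```

```text
the job is handed in; nothing more can be done
None
```

The grey rail module hangs flat and square on the free rail, catch apparently snapped home (it held against a gentle pull), with the gripper withdrawn clear; the job is handed in at about 16 s, with no verdict returned.

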